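# Change the filter plate in the bench photometer and lock it

## Task

Change the filter in the bench photometer: take the white-handled filter plate out of the photometer's sloping slot and put it fully down into the empty rack slot marked with white tags, then slide the orange-handled plate from the rack fully home into the photometer's slot. With the orange plate home, press the red lever down until its catch clicks over it and it stays down by itself. Leave the blue-handled plate, the glassware, bottles, boxes and cap where they stand.

Things in the scene. Friction and masses are not known exactly. Their poses are not given: they have to be found in the camera images.
- photometer: Bench photometer: grey wedge-shaped housing, paler sloping top, 196 mm deep (x) by 200 mm wide (y), fixed. Origin: centre of its underside on the bench; x points from its low front (52 mm high, nearest the robot) to its high back (142 mm). The top rises 30 degrees towards +x. A red lever stands on its +y side, hinged near the back and pointing forward.
- bay: Slot in the sloping top. Origin: middle of its mouth, on the slope, 95 mm above the bench. z square out of the slope (leaning 30 degrees to the front), x up the slope, y along the slot. 60 mm long (y), 9 mm wide (x) below a 5 mm chamfer, 50 mm deep. A plate is home when its bar lies on the slope, its origin and axes on these (either way round). The slope spans x -85 to 95, y -75 to 125 mm.
- lever (a joint): Angle of the red sprung lever: 0 = up (its spring returns it there), 0.75 = hard down on its stop. Pressed past about 0.72, a brass spring catch on the slope beside it snaps over its side nose and holds it at about 0.70 when let go. Pressing takes up to about 12 N at the pad. The hinge axis is parallel to the bay's y.
- lever_pad (a point): Middle of the top face of the lever's finger pad (40 by 30 mm), 135 mm from the hinge. Axes turn with the lever: z out of the pad, y along the hinge axis, x towards the hinge. At y = 74 mm in the bay frame; 115 mm off the slope when up, 28 when down. Arm 24 mm wide; 70 mm from the hinge a steel toe reaches to the bay's y = 42 and closes over the plate's bar end.
- lever_hinge (a point): Middle of the lever's hinge axis, at x = 70, y = 74, z = 12 mm in the bay's frame.
- rack: Grey filter rack, 168 mm long (x), 128 mm wide (y), 60 mm high, fixed. Origin: centre of its underside. Three upright slots at x = -52, 0 and +52 mm, each 60 mm along y, 9 mm wide in x below a 5 mm chamfer, 54 mm deep. A plate is fully down when its bar lies on the rack's top.
- free_slot (a point): Middle of the mouth of the empty, white-tagged rack slot, on the rack's top face (60 mm above the bench). Axes as the rack's: z up, x across the slot, y along the slot. A white tag 22 by 10 mm lies on the rack top beyond each end of this slot, 57 mm from its middle.
- orange_plate: Filter plate, orange handle, amber glass, 80 g; starts upright in the rack. Origin: middle of its handle bar's underside; z from blade to handle, y along the bar, x through the thickness. Bar 12 (x) by 96 (y) mm, z 0 to 12. Grip tab 12 by 30 mm, z 12 to 43. Blade 5 mm thick, 56 wide, down to z -41; then a foot 3 thick, 50 wide, to z -48 mm.
- white_plate: The same filter plate with white handle, starting fully home in the photometer's slot.
- blue_plate: The same filter plate with blue handle, standing in the rack; leave it there.
- beaker: Glass beaker, 64 mm across, 85 mm high, in front of the photometer. Origin: centre of its underside.
- flask: Amber conical flask, 72 mm across the foot, 116 mm high, behind the rack. Origin: centre of its underside.
- vial: Glass vial with red cap, 28 mm across, 70 mm high, between rack and photometer. Origin: centre of its underside.
- wash_bottle: Clear wash bottle with red cap, 60 mm across, 160 mm high, behind the photometer. Origin: centre of its underside.
- reagent_box: White and green reagent carton, 80 by 110 by 90 mm high. Origin: centre of its underside.
- kit_box: White and red reagent carton, 80 by 110 by 90 mm high. Origin: centre of its underside.
- cap_a: Red screw cap, 26 mm across, 12 mm high, in front of the rack. Origin: centre of its underside.
There are look-alikes about, which are no part of the job. Of the things shaped like the orange_plate, the orange one is meant.

How it is judged (in metres and radians):
On the way, in this order (a step that is already met when the one before it is completed fails the run):
1. the orange plate is fully home in the photometer's slot while the lever is still up (x of orange_plate in the frame of bay between -0.005 and 0.005 m and y of orange_plate in the frame of bay between -0.006 and 0.006 m and z of orange_plate in the frame of bay between -0.005 and 0.005 m and angle between the z axis of orange_plate and the z axis of bay, either way round below 0.12 rad and value of joint lever below 0.3 rad), for 0.2 s.
2. the lever has been pressed down past its catch (value of joint lever above 0.66 rad), for 0.2 s.
At the end, for the whole second after the job is handed in: Orange plate home in the photometer slot and white plate fully down in the white-tagged rack slot (each within 4 mm of depth, 5 mm across, 6 mm along, 0.12 rad), both at rest; the lever held down by its catch (above 0.66 rad); blue plate and bystanders not moved (x of orange_plate in the frame of bay between -0.005 and 0.005 m and y of orange_plate in the frame of bay between -0.006 and 0.006 m and z of orange_plate in the frame of bay between -0.004 and 0.004 m and angle between the z axis of orange_plate and the z axis of bay, either way round below 0.12 rad and x of white_plate in the frame of free_slot between -0.005 and 0.005 m and y of white_plate in the frame of free_slot between -0.006 and 0.006 m and z of white_plate in the frame of free_slot between -0.004 and 0.004 m and angle between the z axis of white_plate and the z axis of free_slot, either way round below 0.12 rad and linear speed of each of orange_plate, white_plate below 0.02 m/s and value of joint lever above 0.66 rad); the robot touches nothing.
It fails at once if the blue plate is shifted by more than 10 mm (distance of blue_plate from where it was at the start of the episode above 0.01 m).
It fails at once if a bystander (beaker, flask, vial, wash bottle, carton or cap) is shifted by more than 25 mm (distance of any of beaker, flask, vial, wash_bottle, reagent_box, kit_box, cap_a from where it was at the start of the episode above 0.025 m).
It also fails if it takes over 72 s, if anything falls off the work surface, if the arm or the gripper's body presses on something with over 40 N, if the wrist force passes 120 N, or if a joint passes its speed limit or range.

## Robot

A 6-joint arm with a two-finger parallel gripper is mounted at the origin on the work surface. World frame = base frame: x ahead of the robot, y to its left, z up, the work surface at z = 0. Lengths are in mm, angles in rad, forces in N, time in s.
With the tool pointing down it reaches from about 350 to 975 mm from the base axis. Payload 7.1 kg.
Tool frame: the origin (TCP) lies at the very end of the fingers, on their centre line; the grasp point (between the pads) lies 19 mm behind it; z points along the fingers, y is the line along which they close (so a half turn about z gives the same grasp; the last joint's range is limited). The gripper opens to 88 mm and grips with 3 to 60 N. Pads are 20 mm wide; open, the fingers measure 115 mm over their backs; the gripper's body (75 mm by 178 mm) begins 61 mm behind the grasp point.
Start: joints at [1.092, 0.423, 1.63, -0, 1.089, -0.019], TCP at [277.323, 560.086, 200.675] pointing down, gripper open.
Joint ranges: [-3, 3], [-0.9, 2.11], [0.09, 2.58], [-1.31, 4.45], [0.11, 2.69], [-2.54, 2.54]. Speed limits (rad/s): [2.39, 2.39, 3.01, 3.14, 3.14, 3.14].

## Interface

Orientations are given as a rotation vector (axis times angle).
In Python, from workcell import sensors, imaging, close_job gives the robot as it stands. The module is installed in compiled form; this text tells all that it offers.
- The arm moves only by the tool servo_tool, never from a script. Its argument "steps" is a list of rows, each a list of 3 entries, a list of its own where there are three numbers: the shift along the world's x, y, z in m, then the turn, a rotation vector about the world's x, y, z in degrees, then the opening, from -1 (shut) to 1 (fully open). A call has exactly 8 rows; each row shifts and turns the commanded pose from where the row before left it; what a row does not reach is not made up. A row lasts 1/12 s, in which the tool goes at most 41.7 mm and 7.16 degrees, less where a joint would pass 70% of its speed; a pose out of reach is approached as far as the arm can. A call is refused whole if a number of a shift passes 0.0417 or a number of a turn 7.16, either way. A call with a gripper value outside its range is refused whole. The fingers move at their own pace and stop on an object; the grip force is fixed at half the most. Time passes only in rows, so rows that do not move let the fingers close, or fill a call up. It gives the time, the measured TCP pose, the force, the opening and the grip force at its end, in the units of the state.
- sensors.get_obs(): the state, without advancing time (a new reading comes with each control period).
- imaging.get_image(name): name is "side" or "top"; returns a dict with "color" (480x640x3 uint8, blue, green, red), "range_z" (480x640 float32, mm along the optical axis (not along the pixel's ray), 0 where there is no reading), "vertical_fov" (degrees; the focal length in pixels is half the picture's height over the tangent of half this angle, whatever the lens; pixels are square), "cx", "cy" (the principal point, pixels), "k1" (the pictures are not rectified: a ray, as slopes to the right and down, at radius r is drawn at 1 + k1 r^2 times it, then the intrinsics apply), "rvec" (rotation vector, rad) and "tvec" (3), from world to camera coordinates, as OpenCV has them. Camera axes: x right, y down, z forward; pixel columns grow to the right and rows downward; lengths in mm; the calibration is good to about 2 mm. A picture is of the moment at which its call begins.
- close_job(): hands the job in; it is judged then, once.
The state is a dict: "t": time; "qpos": joint angles; "qvel": joint speeds; "joint_torque": joint torques, N m; "ee_pos": TCP position; "orientation": TCP orientation; "ft_force": force on the tool from outside, world axes, zero at the start; "moment": the same for the moment, N m; "width": finger opening in mm; "grasp_force": force on a finger pad.
Only numpy, scipy, OpenCV 4.12 (cv2) and the standard library are available. Lean on these libraries where they do the work, as an engineer would, in place of code of your own. Each camera call takes 0.05 s, during which the arm holds its last target. There are 200 camera calls.

## Working session

There is one attempt and no reset: what is moved stays moved. The work goes in short steps, Python scripts to look and compute and a tool call to move; the robot and the scene stay as the last step left them, time stands still between calls to the robot, and variables do not carry over. Pictures are saved under pics/ and viewed, at most 10 in all, crops included, and the job is handed in when it is done.

Besides the shell and the picture viewer there is one more tool, called after "Call:" by a JSON object that holds its "method" and its "body". servo_tool: Moves the arm, as the interface text tells. Its arguments: {"type":"object","properties":{"steps":{"type":"array"}},"required":["steps"]}

```bash
mkdir -p pics
cat > h.py <<'E'
import numpy as np, cv2
from workcell import sensors, imaging
def grab(n,save=None):
    d=imaging.get_image(n)
    if save: cv2.imwrite('pics/'+save+'.png',d['color']); np.savez('pics/'+save+'.npz',**d)
    return d
def load(s): return dict(np.load('pics/'+s+'.npz'))
def rays(d,uv):
    f=240/np.tan(np.radians(float(d['vertical_fov']))/2)
    K=np.array([[f,0,float(d['cx'])],[0,f,float(d['cy'])],[0,0,1]])
    return cv2.undistortPoints(np.float64(uv).reshape(-1,1,2),K,np.array([float(d['k1']),0,0,0,0])).reshape(-1,2)
def world(d,uv,z=None):
    """z None: range image; else intersect height z"""
    uv=np.float64(uv).reshape(-1,2); r=np.c_[rays(d,uv),np.ones(len(uv))]
    R,_=cv2.Rodrigues(np.float64(d['rvec'])); t=np.float64(d['tvec']).ravel()
    c=-R.T@t; w=r@R
    if z is None: s=d['range_z'][uv[:,1].round().astype(int),uv[:,0].round().astype(int)]
    else: s=(np.broadcast_to(z,len(uv))-c[2])/w[:,2]
    return c+w*s[:,None]
E
python3 - <<'E'
from h import *
for n in('side','top'):
    d=grab(n,n+'0'); print(n,d['vertical_fov'],d['k1'],d['rvec'],d['tvec'])
o=sensors.get_obs();print(o)
E
```

```text
side 47.255202821625595 0.018412784306619467 [ 0.32770175 -2.63669025  1.47527541] [ 524.55600207  182.74173905 1264.67503003]
top 48.88571078274508 -0.040120032712137446 [ 2.16682144 -2.1620616   0.09690056] [  -6.31020317  559.89553836 1269.39934823]
{'t': 0.1, 'qpos': array([ 1.09197189e+00,  4.23748089e-01,  1.63061698e+00, -2.87863440e-05,
        1.08858856e+00, -1.89978394e-02]), 'qvel': array([ 0.00070173, -0.00081687, -0.00284184, -0.00080578,  0.0002898 ,
        0.00053794]), 'joint_torque': array([-1.87342589e-04, -5.45612669e+01, -2.74325216e+01,  6.45482051e-02,
        1.88522099e-02, -2.07124208e-05]), 'ee_pos': array([277.1078379 , 559.61541956, 199.9883091 ]), 'orientation': array([-7.15855924e-01, -3.05862700e+00,  2.08158227e-03]), 'ft_force': array([ 0.4693815 , -0.24529226,  0.21141131]), 'moment': array([-0.00444397, -0.00092914,  0.03169164]), 'grasp_force': 0.0, 'width': 87.41363627165579}
```

View pics/top0.png

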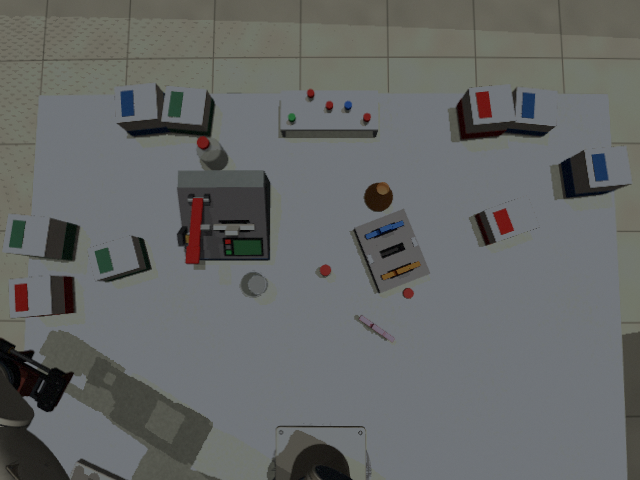

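View pics/side0.png

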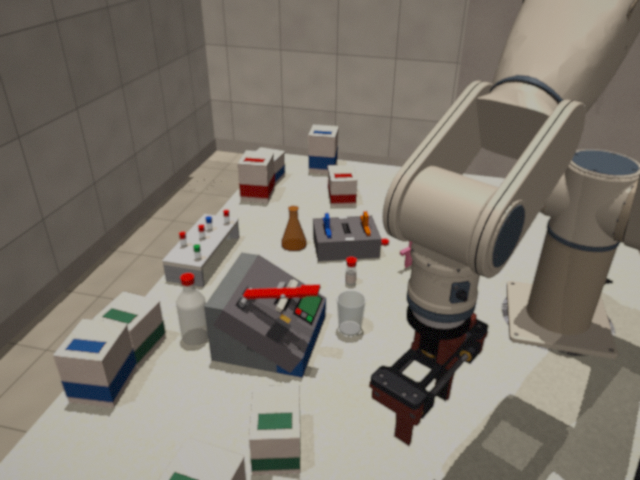

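The top view shows the photometer at (225,215) with the white handle at (233,228). The rack is at (392,250), with the orange handle at (401,270), blue at (384,230), and the empty tagged slot at (392,250). The side view shows the lever raised. I'll enlarge both areas to confirm.

Run:
```python
from h import *
d=load('top0'); c=d['color']
a=cv2.resize(c[160:270,170:280],None,fx=5,fy=5,interpolation=cv2.INTER_CUBIC)
b=cv2.resize(c[205:300,345:440],None,fx=5,fy=5,interpolation=cv2.INTER_CUBIC)
a=cv2.resize(c[165:265,173:278],(399,380),interpolation=cv2.INTER_CUBIC)
b=cv2.resize(c[203:298,345:440],(380,380),interpolation=cv2.INTER_CUBIC)
o=cv2.convertScaleAbs(np.hstack([a,b]),alpha=1.5)
cv2.imwrite('pics/crop1.png',o)
```

```text
(no output)
```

View pics/crop1.png

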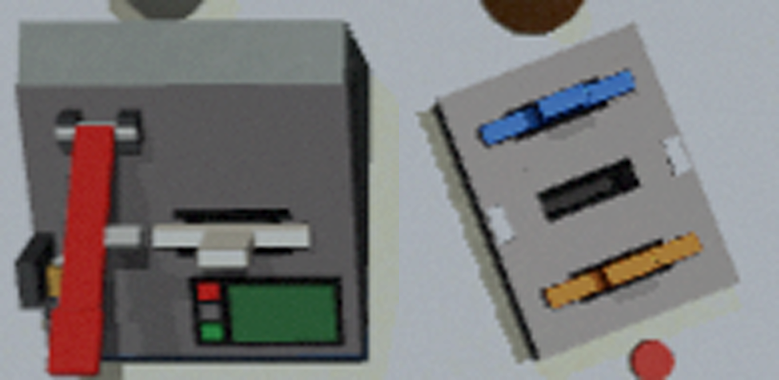

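Run:
```python
from h import *
d=load('top0'); np.set_printoptions(suppress=True,precision=1)
A=lambda p:np.float64(p)/3.8+[173-.4,165-.4]
B=lambda p:(np.float64(p)-[399,0])/4+[345-.4,203-.4]
def fit(m,w):
    m=np.float64(m);w=w[:,:2];mc=m-m.mean(0);wc=w-w.mean(0)
    y=np.arctan2((mc[:,0]*wc[:,1]-mc[:,1]*wc[:,0]).sum(),(mc*wc).sum()); R=np.array([[np.cos(y),-np.sin(y)],[np.sin(y),np.cos(y)]])
    t=w.mean(0)-R@m.mean(0); print('res',np.ptp(w-(m@R.T+t),axis=0)); return np.degrees(y),t,R
w=world(d,A([(20,22),(345,22),(345,85),(18,85),(366,360)]),[142,142,142,142,52])
print(w); y,t,R=fit([(98,100),(98,-100),(58,-100),(58,100),(-98,-100)],w); print('photometer',y,t,'bay',R@[-24.4,-25]+t)
print('white bar ends/tab',world(d,A([(153,237),(309,237)]),95+9))
print('range: slope pt, flat',world(d,A([(250,150),(180,55),(270,310)])))
w=world(d,B([(437,100),(637,25),(738,282),(535,358)]),60); print(w)
y,t,R=fit([(84,64),(84,-64),(-84,-64),(-84,64)],w);print('rack',y,t); print('orange0',R@[-52,0]+t)
print('tags',world(d,B([(499,223),(677,155),(589,190)]),60))
print('range rack',world(d,B([(600,240),(700,230)])))
print('orange bar ends top, tab top',world(d,B([(545,300),(700,240),(618,272)]),[72,72,103]))
```

```text
[[708.9 323.1 142. ]
 [708.5 126.9 142. ]
 [670.1 126.4 142. ]
 [670.3 323.1 142. ]
 [511.6 121.7  52. ]]
res [3.4 4.6]
photometer 0.19221971414325578 [611.  224.1] bay [586.7 199. ]
white bar ends/tab [[583.3 247.7 104. ]
 [583.4 151.8 104. ]]
range: slope pt, flat [[634.7 186.4 119.2]
 [688.5 225.8 141.9]
 [541.7 180.5  69.5]]
[[ 587.8  -83.1   60. ]
 [ 633.5 -203.7   60. ]
 [ 478.9 -261.9   60. ]
 [ 433.7 -140.7   60. ]]
res [3.4 2.3]
rack 20.579543462128175 [ 533.5 -172.3]
orange0 [ 484.8 -190.6]
tags [[ 513.9 -119.8   60. ]
 [ 554.9 -226.6   60. ]
 [ 533.7 -173.7   60. ]]
range rack [[ 503.9 -180.    59.9]
 [ 509.8 -239.5   61.3]]
orange bar ends top, tab top [[ 467.7 -145.7   72. ]
 [ 503.2 -237.5   72. ]
 [ 482.9 -184.6  103. ]]
```

Confirmed in the crop: the white plate is home in the bay, orange is in the rack's front slot, blue is at the back, and the tagged middle slot is empty. There are no other plates of this shape. Measured positions are bay (587,199,95) at yaw 0, free slot (534,-173,60) at yaw 20.9° and orange (485.4,-191.5). Now I'll approach the white plate.

Call:
{"method": "servo_tool", "body": {"steps": [[[0,0,0.04],[0,0,-7],0.0],[[0,0,0.04],[0,0,-7],-0.1],[[0.022,-0.033,0.01],[0,0,-7],-0.1],[[0.022,-0.033,0],[0,0,-7],-0.1],[[0.022,-0.033,0],[0,0,-7],-0.1],[[0.022,-0.033,0],[0,0,-7],-0.1],[[0.022,-0.033,0],[0,0,-7],-0.1],[[0.022,-0.033,0],[0,0,-7],-0.1]]}}

```text
t: 0.77
ee_pos: [409.8, 360.3, 290.5]
orientation: [-2.075, -2.359, 0.001]
ft_force: [0.5, 0.1, -0.4]
width: 40.2
grasp_force: 0.0
```

Call:
{"method": "servo_tool", "body": {"steps": [[[0.02,-0.027,0],[0,0,-7],-0.1],[[0.02,-0.027,0],[0,-6,0],-0.1],[[0.02,-0.027,0],[0,-6,0],-0.1],[[0.02,-0.027,0],[0,-6,0],-0.1],[[0.02,-0.027,0],[0,-6,0],-0.1],[[0.02,-0.027,0],[0,-6,0],-0.1],[[0,0,0],[0,0,0],-0.1],[[0,0,0],[0,0,0],-0.1]]}}

```text
t: 1.43
ee_pos: [528.3, 198.7, 289.8]
orientation: [1.917, 1.936, 0.51]
ft_force: [0.3, 0.9, 0.5]
width: 39.7
grasp_force: 0.0
```

Call:
{"method": "servo_tool", "body": {"steps": [[[0,0,-0.032],[0,0,0],-0.1],[[0.001,0,-0.032],[0,0,0],-0.1],[[0,0.001,-0.032],[0,0,0],-0.1],[[0.009,0,-0.0156],[0,0,0],-0.1],[[0.009,0,-0.0156],[0,0,0],-0.1],[[0.009,0,-0.0156],[0,0,0],-0.1],[[0,0,0],[0,0,0],-0.1],[[0,0,0],[0,0,0],-0.1]]}}

```text
t: 2.1
ee_pos: [557.6, 201.7, 147.3]
orientation: [1.915, 1.938, 0.511]
ft_force: [0.6, -0.2, 0.2]
width: 39.5
grasp_force: 0.0
```

```bash
cat >> h.py <<'E'
from scipy.spatial.transform import Rotation as Ro
def rotz(a): return Ro.from_euler('z',a,degrees=True)
DOWN=Ro.from_matrix(np.array([[0,1,0],[1,0,0],[0,0,-1.]]))   # heading 0, pointing down
def state(target=None):
    o=sensors.get_obs(); R=Ro.from_rotvec(o['orientation'])
    print('t',o['t'],'pos',o['ee_pos'].round(1),'F',o['ft_force'].round(1),'w',round(o['width'],1),'q',o['qpos'].round(2))
    if target is not None: print('turn left deg',np.degrees((target*R.inv()).as_rotvec()).round(2))
    return o['ee_pos'],R
BAYR=Ro.from_euler('y',-30,degrees=True)   # bay axes
TB=BAYR*DOWN
TR=rotz(20.9)*DOWN
E
python3 - <<'E'
from h import *
p,R=state(TB); print('in bay',BAYR.inv().apply(p-[587,199.3,94.5]))
d=grab('side','s1'); t=grab('top','t1')
a=cv2.resize(d['color'][220:400,180:380],(444,400),interpolation=cv2.INTER_CUBIC)
b=cv2.resize(t['color'][160:270,170:280],(350,400),interpolation=cv2.INTER_CUBIC)
cv2.imwrite('pics/c2.png',cv2.convertScaleAbs(np.hstack([a,b]),alpha=1.4))
E
```

```text
t 2.1 pos [557.6 201.7 147.3] F [ 0.6 -0.2  0.2] w 39.5 q [ 0.45  0.32  2.09 -0.73  0.33  1.08]
turn left deg [ 0.38 -0.09 -0.56]
in bay [ 0.97066515  2.35542599 60.39551597]
```

View pics/c2.png

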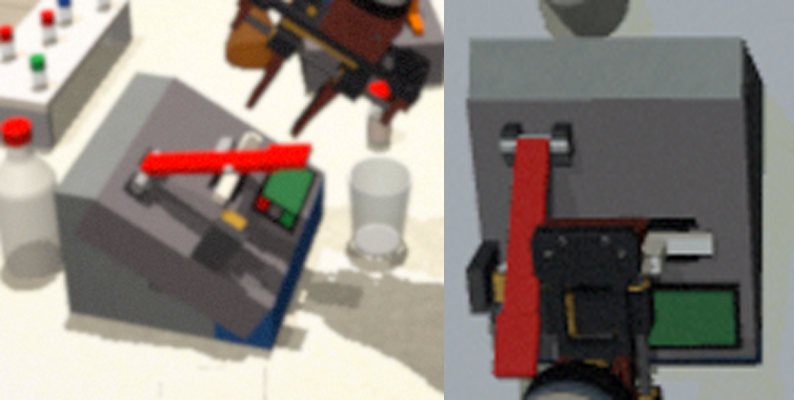

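The gripper hovers over the white tab: its fingertips are at side-crop (252,103) and (298,130), with the handle at (235,165). I'll check those tips against the projection.

```bash
cat >> h.py <<'E'
def proj(d,P):
    f=240/np.tan(np.radians(float(d['vertical_fov']))/2)
    K=np.array([[f,0,float(d['cx'])],[0,f,float(d['cy'])],[0,0,1]])
    return cv2.projectPoints(np.float64(P).reshape(-1,1,3),np.float64(d['rvec']),np.float64(d['tvec']),K,np.array([float(d['k1']),0,0,0,0]))[0].reshape(-1,2)
E
python3 - <<'E'
from h import *
p,R=state()
P=p+R.apply([[0,20,0],[0,27,0],[0,-20,0],[0,-27,0]])
print('side tips',(proj(load('s1'),P)-[180,220])*2.22)
b=np.array([587,199.3,94.5]); Q=b+BAYR.apply([[0,0,43],[0,15,43],[0,-15,43],[6,-48,12],[-6,-48,12],[6,48,12],[70,74,12]])
print('side tab,bar',(proj(load('s1'),Q)-[180,220])*2.22)
print('top tab,bar in crop1',(proj(load('t1'),Q)-[173-.4,165-.4])*3.8)
H=p+R.apply([[37,0,-80],[-37,0,-80],[37,0,-120],[-37,0,-120]])
print('top body',(proj(load('t1'),H)-[170,160])*[3.18,3.64]+[444,0])
E
```

```text
t 2.2 pos [557.7 201.7 148.7] F [ 0.5 -0.5 -0. ] w 39.2 q [ 0.45  0.31  2.1  -0.73  0.33  1.08]
side tips [[243.6683666  117.99537721]
 [237.27205126 113.96021319]
 [280.05645474 140.95462543]
 [286.39634582 144.95542904]]
side tab,bar [[254.81770669 141.47937947]
 [250.16004602 150.80882983]
 [259.37432376 132.35219509]
 [249.02863009 129.74964521]
 [259.28513262 136.30973963]
 [218.50714547 189.21426831]
 [149.06990172 168.77239245]]
top tab,bar in crop1 [[222.80581941 260.87807859]
 [197.81968279 260.84588427]
 [247.81197999 260.91063753]
 [308.98438652 231.71835793]
 [310.0743421  249.81738935]
 [152.36441765 231.57161026]
 [ 99.88174169 132.78381165]]
top body [[554.31129863 332.60858358]
 [665.73217715 331.55825452]
 [541.0375034  363.39360066]
 [656.20018108 362.37608157]]
```

Run:
```python
from h import *
p,R=state()
s=load('s1');t=load('t1')
P=p+R.apply([[10,20,0],[-10,20,0],[10,-20,0],[-10,-20,0]])
b=np.array([587,199.3,94.5]); Q=b+BAYR.apply([[0,15,43],[0,-15,43],[-6,-48,12],[-6,48,12],[6,-48,12]])
def ov(d,x,y,w,h,k):
    im=cv2.resize(d['color'][y:y+h,x:x+w],None,fx=k,fy=k,interpolation=cv2.INTER_CUBIC); im=cv2.convertScaleAbs(im,alpha=1.5)
    for pts,c in((P,(0,255,255)),(Q,(255,0,255))):
        for q in proj(d,pts): 
            u,v=((q-[x,y]+.5)*k).astype(int); cv2.circle(im,(u,v),3,c,1)
    return im
cv2.imwrite('pics/c3.png',np.hstack([ov(s,250,230,80,100,5),ov(t,190,200,80,100,5)]))
```

```text
t 2.2 pos [557.7 201.7 148.7] F [ 0.5 -0.5 -0. ] w 39.2 q [ 0.45  0.31  2.1  -0.73  0.33  1.08]
```

View pics/c3.png

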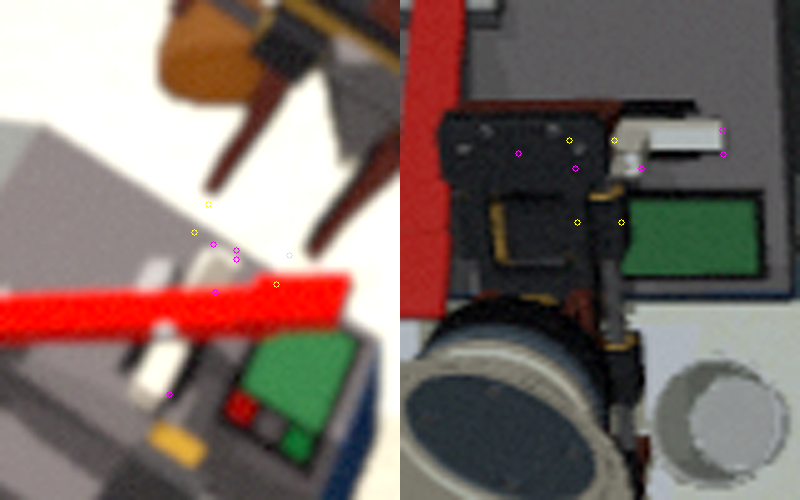

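Run:
```python
from h import *
np.set_printoptions(suppress=True,precision=1)
p,R=state(TB); s=load('s1');t=load('t1'); b=np.array([587,199.3,94.5])
S=lambda L:np.float64(L)/5+[249.5,229.5]
for n,L in(('fingerL',[(215,183),(220,175),(235,155)]),('fingerR',[(318,240),(325,230),(340,210)])):
    w=world(s,S(L)); print(n,w,'tool',R.inv().apply(w-p))
w=world(s,S([(145,400),(155,380),(170,355),(200,270),(30,180),(100,180)])); print('plate/slope',w,'bay',BAYR.inv().apply(w-b))
T=lambda L:(np.float64(L)-[400,0])/5+[189.5,199.5]
w=world(t,T([(690,138),(660,138),(630,160),(600,40),(700,230)])); print('top plate',w,'bay',BAYR.inv().apply(w-b))
w=world(t,T([(460,130),(520,130),(590,130)])); print('top body',w,'tool',R.inv().apply(w-p))
```

```text
t 2.2 pos [557.7 201.7 148.7] F [ 0.5 -0.5 -0. ] w 39.2 q [ 0.5  0.3  2.1 -0.7  0.3  1.1]
turn left deg [ 0.3  0.  -0.6]
fingerL [[564.7 214.7 186.5]
 [562.6 214.4 190.6]
 [556.2 214.5 201.3]] tool [[ 12.7  25.2 -29.2]
 [ 12.4  25.4 -33.8]
 [ 12.5  25.3 -46.3]]
fingerR [[522.9 211.4 163.9]
 [520.2 210.5 168.7]
 [512.6 216.1 183.7]] tool [[  9.9 -22.3 -30.6]
 [  9.  -22.2 -36.1]
 [ 14.6 -21.3 -52.8]]
plate/slope [[586.1 248.2  97.6]
 [583.6 242.2 103.8]
 [582.  226.7 105.2]
 [576.2 201.6 131.9]
 [662.1 169.5 140.7]
 [641.4 139.6 124.5]] bay [[  0.7  48.9   3.1]
 [  1.7  42.9   9.7]
 [  1.1  27.4  11.8]
 [  9.4   2.3  37.8]
 [ 88.2 -29.8   2.5]
 [ 62.2 -59.7  -1.2]]
top plate [[583.2 166.8 103.6]
 [582.7 180.2 107.1]
 [569.5 189.6 132. ]
 [626.9 207.1 118.2]
 [543.4 166.5  69.2]] bay [[  1.2 -32.5   9.8]
 [  2.6 -19.1  13.1]
 [  3.6  -9.7  41.2]
 [ 46.4   7.8   0.5]
 [-50.4 -32.8  -0.1]]
top body [[559.6 223.6 313.7]
 [559.6 200.2 314.4]
 [559.6 173.1 314.5]] tool [[  21.    84.5 -141.9]
 [  -2.5   84.6 -142.5]
 [ -29.6   84.3 -142.6]]
```

Run:
```python
from h import *
np.set_printoptions(suppress=True,precision=1)
vv,uu=np.mgrid[0:480,0:640]; uv=np.c_[uu.ravel(),vv.ravel()]
def f(s,p,R,ys):
    w=world(s,uv); ok=(s['range_z'].ravel()>0)
    L=R.inv().apply(w-p)
    for a,b in ys:
        m=ok&(abs(L[:,0])<16)&(L[:,1]>a)&(L[:,1]<b)&(L[:,2]<25)&(L[:,2]>-80)
        print(np.histogram(L[m,2],bins=np.arange(-80,26,5))[0], L[m].max(0))
f(load('side0'),np.array([277.1,559.6,200.]),Ro.from_rotvec([-.71586,-3.0586,.0021]),[(40,62),(-62,-40)])
p,R=state(); f(load('s1'),p,R,[(15,38),(-38,-15)])
```

```text
[ 0 11 41 43 46 41 41 49 60 42 40 12  0  0  0  0  0  0  0  0  0] [ 11.7  58.1 -20.1]
[13 16 16 26 25 32 27 26 33 37 35 14  0  0  0  0  0  0  0  0  0] [ 11.3 -40.4 -21.6]
t 2.2 pos [557.7 201.7 148.7] F [ 0.5 -0.5 -0. ] w 39.2 q [ 0.5  0.3  2.1 -0.7  0.3  1.1]
[14 15 11 11 11 12 10  8  9 11 12  6  0  0  0  0  0  0  0  0  0] [ 15.9  32.9 -20.5]
[24 14 16 14 14 17  9 12 11 13  9 10  1  0  0  0  0  0  0  0  0] [ 15.3 -19.  -19.8]
```

The depth images show the physical fingertips ending about 21 mm short of the reported TCP. I'll go down to the nominal grasp height first and check again there.

Call:
{"method": "servo_tool", "body": {"steps": [[[0.0057,-0.001,-0.01],[0.3,0,-0.5],-0.1],[[0.0057,-0.001,-0.01],[0,0,0],-0.1],[[0.0057,-0.0005,-0.01],[0,0,0],-0.1],[[0.0057,0,-0.01],[0,0,0],-0.1],[[0,0,0],[0,0,0],-0.1],[[0,0,0],[0,0,0],-0.1],[[0,0,0],[0,0,0],-0.1],[[0,0,0],[0,0,0],-0.1]]}}

```text
t: 2.87
ee_pos: [580.3, 198.9, 109.1]
orientation: [1.925, 1.927, 0.518]
ft_force: [-0.6, 0.1, -0.2]
width: 39.2
grasp_force: 0.0
```

```bash
cat >> h.py <<'E'
VV,UU=np.mgrid[0:480,0:640]; UV=np.c_[UU.ravel(),VV.ravel()]
B0=np.array([587,199.3,94.5])
def tip(s,p,R,half):
    w=world(s,UV); ok=(s['range_z'].ravel()>0); L=R.inv().apply(w-p)
    for a,b in((half-5,half+18),(-half-18,-half+5)):
        m=ok&(abs(L[:,0])<16)&(L[:,1]>a)&(L[:,1]<b)&(L[:,2]<5)&(L[:,2]>-60)
        print(np.histogram(L[m,2],bins=np.arange(-60,6,5))[0],np.median(L[m],0) if m.any() else '')
def bay(p): return BAYR.inv().apply(p-B0).round(1)
E
python3 - <<'E'
from h import *
p,R=state(TB); print(bay(p)); d=grab('side','s2'); tip(d,p,R,20)
E
```

```text
t 2.8667 pos [580.3 198.9 109.1] F [-0.6  0.1 -0.2] w 39.2 q [ 0.42  0.41  2.08 -0.9   0.26  1.25]
turn left deg [-0.    0.08 -0.07]
[ 1.5 -0.4 16. ]
[ 6 13  6 12  7 10  9  4  0  0  0  0  0] [ 11.17555046  26.0191725  -41.72728791]
[11  6  2  1  1  1  0  0  0  0  0  0  0] [  8.87000123 -19.20975253 -54.66050371]
```

Call:
{"method": "servo_tool", "body": {"steps": [[[0.003,0,-0.006],[0,0,0],-0.1],[[0.003,0,-0.006],[0,0,0],-0.1],[[0.004,0,-0.006],[0,0,0],-0.1],[[0,0,0],[0,0,0],-0.1],[[0,0,0],[0,0,0],-0.1],[[0,0,0],[0,0,0],-0.1],[[0,0,0],[0,0,0],-0.1],[[0,0,0],[0,0,0],-0.1]]}}

```text
t: 3.58
ee_pos: [590.1, 198.7, 90.3]
orientation: [1.925, 1.928, 0.517]
ft_force: [-0.4, 0.1, 0.3]
width: 39.7
grasp_force: 0.0
```

Run:
```python
from h import *
p,R=state(TB); print(bay(p)); d=grab('side','s3'); tip(d,p,R,20)
cv2.imwrite('pics/c4.png',cv2.convertScaleAbs(cv2.resize(d['color'][220:340,220:370],None,fx=4,fy=4,interpolation=cv2.INTER_CUBIC),alpha=1.5))
```

```text
t 3.5833 pos [590.1 198.7  90.3] F [-0.4  0.1  0.3] w 39.7 q [ 0.41  0.46  2.06 -1.    0.24  1.34]
turn left deg [ 0.02  0.03 -0.07]
[ 0.6 -0.6 -5.2]
[10  9  5  6  5  0  4  3  0  0 18  6  0] [  9.14514625  29.15339863 -36.29321411]
[ 1  0  0  0  0  2  7  5  0  2 65 21  0] [  3.68265457 -26.18934672  -6.59313847]
```

View pics/c4.png

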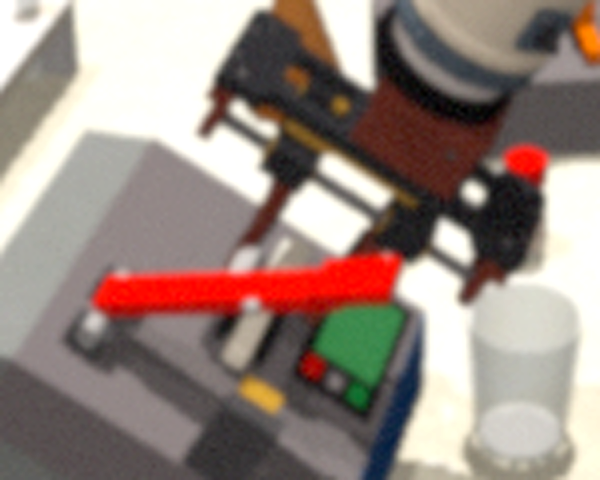

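The fingers straddle the tab at (285,260). The reported TCP is 5 mm below the slope with no contact, which confirms the roughly 20 mm offset. Closing now.

Call:
{"method": "servo_tool", "body": {"steps": [[[0,0,0],[0,0,0],-0.5],[[0,0,0],[0,0,0],-0.7],[[0,0,0],[0,0,0],-1],[[0,0,0],[0,0,0],-1],[[0,0,0],[0,0,0],-1],[[0,0,0],[0,0,0],-1],[[0,0,0],[0,0,0],-1],[[0,0,0],[0,0,0],-1]]}}

```text
t: 4.3
ee_pos: [590.1, 198.5, 89.8]
orientation: [1.926, 1.928, 0.516]
ft_force: [-0.1, -0.8, 0.0]
width: 12.0
grasp_force: 30.0
```

Call:
{"method": "servo_tool", "body": {"steps": [[[-0.003,0,0.0052],[0,0,0],-1],[[-0.0055,0,0.0095],[0,0,0],-1],[[-0.0075,0,0.013],[0,0,0],-1],[[-0.0075,0,0.013],[0,0,0],-1],[[-0.0075,0,0.013],[0,0,0],-1],[[-0.0075,0,0.013],[0,0,0],-1],[[-0.0065,0,0.0113],[0,0,0],-1],[[0,0,0],[0,0,0],-1]]}}

```text
t: 4.97
ee_pos: [545.0, 198.9, 169.8]
orientation: [1.925, 1.927, 0.519]
ft_force: [0.9, -0.0, -1.5]
width: 12.1
grasp_force: 30.0
```

Call:
{"method": "servo_tool", "body": {"steps": [[[0,0,0.03],[0,0,0],-1],[[0,-0.01,0.03],[0,5,0],-1],[[0,-0.03,0.02],[0,5,0],-1],[[0,-0.035,0.005],[0,5,0],-1],[[0,-0.035,0],[0,5,0],-1],[[0,-0.035,0],[0,5,0],-1],[[0,-0.035,0],[0,5,0],-1],[[0,-0.035,0],[0,0,5],-1]]}}

```text
t: 5.63
ee_pos: [550.0, -12.4, 237.5]
orientation: [2.097, 2.278, 0.044]
ft_force: [0.7, -0.9, -1.6]
width: 11.9
grasp_force: 30.0
```

Call:
{"method": "servo_tool", "body": {"steps": [[[0,-0.035,0],[0,0,5],-1],[[0,-0.035,0],[0,0,5],-1],[[0,-0.035,0],[0,0,5],-1],[[0,-0.03,0],[0,0,1],-1],[[0,-0.02,-0.01],[0,0,0],-1],[[0,-0.002,-0.02],[0,0,0],-1],[[0,0,0],[0,0,0],-1],[[0,0,0],[0,0,0],-1]]}}

```text
t: 6.3
ee_pos: [546.1, -167.2, 205.8]
orientation: [1.763, 2.553, 0.053]
ft_force: [0.3, -0.0, -0.3]
width: 12.0
grasp_force: 30.0
```

Run:
```python
from h import *
p,R=state(TR); print('to go',(np.array([534.8,-174,125])-p).round(1))
```

```text
t 6.3 pos [ 546.1 -167.2  205.8] F [ 0.3 -0.  -0.3] w 12.0 q [-0.33  0.32  1.78  0.03  1.   -0.71]
turn left deg [-0.39  2.91  0.16]
to go [-11.3  -6.8 -80.8]
```

Call:
{"method": "servo_tool", "body": {"steps": [[[-0.006,-0.004,-0.03],[-0.4,2.9,0.2],-1],[[-0.005,-0.003,-0.035],[0,0,0],-1],[[0,0,0],[0,0,0],-1],[[0,0,0],[0,0,0],-1],[[0,0,0],[0,0,0],-1],[[0,0,0],[0,0,0],-1],[[0,0,0],[0,0,0],-1],[[0,0,0],[0,0,0],-1]]}}

```text
t: 6.97
ee_pos: [537.2, -174.1, 144.1]
orientation: [1.775, 2.585, 0.004]
ft_force: [-0.4, -0.1, -0.8]
width: 11.9
grasp_force: 30.0
```

Run:
```python
from h import *
p,R=state(TR); print('to go',(np.array([534.8,-174,54.4])-p).round(1))
s=grab('side','s5'); t=grab('top','t5')
x,y=300,190
Rr=rotz(20.9); o=p+[-.57,.64,5.6]
P=o+Rr.apply([[6,48,12],[-6,48,12],[6,-48,12],[-6,-48,12],[0,25,-48],[0,-25,-48],[0,28,-41]])
F=np.array([534.2,-173.3,60])+Rr.apply([[4.5,30,0],[-4.5,30,0],[4.5,-30,0],[-4.5,-30,0]])
def ov(d,x,y,w,h,k):
    im=cv2.resize(d['color'][y:y+h,x:x+w],None,fx=k,fy=k,interpolation=cv2.INTER_CUBIC); im=cv2.convertScaleAbs(im,alpha=1.5)
    for pts,c in((P,(0,255,0)),(F,(255,0,255))):
        for q in proj(d,pts):
            u,v=((q-[x,y]+.5)*k).astype(int); cv2.circle(im,(u,v),3,c,1)
    return im
cv2.imwrite('pics/c5.png',np.hstack([ov(s,300,180,90,100,4),ov(t,345,200,90,100,4)]))
```

```text
t 6.9667 pos [ 537.2 -174.1  144.1] F [-0.4 -0.1 -0.8] w 11.9 q [-0.33  0.41  1.81  0.    0.92 -0.7 ]
turn left deg [ 0.09  0.37 -0.14]
to go [ -2.4   0.1 -89.7]
```

View pics/c5.png

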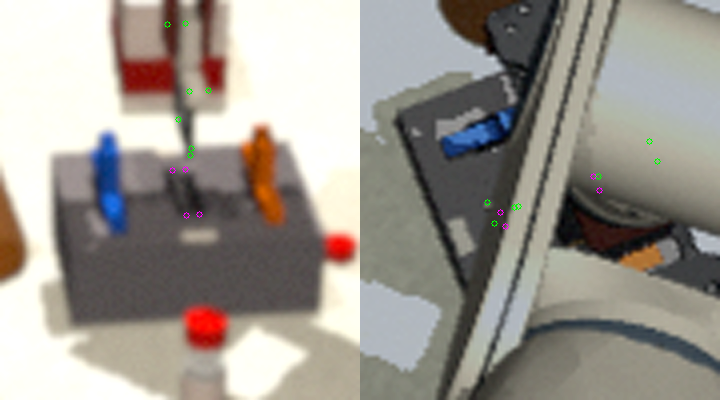

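The side crop shows the white plate upright at (190,120), directly over the dark free slot at (185,190), and the projections agree. Lowering.

Call:
{"method": "servo_tool", "body": {"steps": [[[-0.0024,0,-0.015],[0.1,0.35,-0.1],-1],[[0,0,-0.015],[0,0,0],-1],[[0,0,-0.008],[0,0,0],-1],[[0,0,-0.008],[0,0,0],-1],[[0,0,-0.008],[0,0,0],-1],[[0,0,0],[0,0,0],-1],[[0,0,0],[0,0,0],-1],[[0,0,0],[0,0,0],-1]]}}

```text
t: 7.73
ee_pos: [534.1, -174.1, 88.7]
orientation: [-1.78, -2.586, 0.0]
ft_force: [-0.3, -0.3, -1.0]
width: 12.2
grasp_force: 30.0
```

Call:
{"method": "servo_tool", "body": {"steps": [[[0,0,-0.006],[0,0,0],-1],[[0,0,-0.006],[0,0,0],-1],[[0,0,-0.006],[0,0,0],-1],[[0,0,-0.004],[0,0,0],-1],[[0,0,0],[0,0,0],-1],[[0,0,0],[0,0,0],-1],[[0,0,0],[0,0,0],-1],[[0,0,0],[0,0,0],-1]]}}

```text
t: 8.4
ee_pos: [534.0, -174.0, 66.7]
orientation: [-1.78, -2.586, 0.0]
ft_force: [0.3, 0.4, -0.6]
width: 12.0
grasp_force: 30.0
```

No contact so far. Continuing down to 54 and slightly further, until the bar touches.

Call:
{"method": "servo_tool", "body": {"steps": [[[0,0,-0.004],[0,0,0],-1],[[0,0,-0.004],[0,0,0],-1],[[0,0,-0.003],[0,0,0],-1],[[0,0,-0.002],[0,0,0],-1],[[0,0,-0.001],[0,0,0],-1],[[0,0,0],[0,0,0],-1],[[0,0,0],[0,0,0],-1],[[0,0,0],[0,0,0],-1]]}}

```text
t: 9.07
ee_pos: [533.7, -173.8, 54.2]
orientation: [-1.779, -2.586, 0.001]
ft_force: [-7.6, 4.1, 20.7]
width: 11.9
grasp_force: 30.0
```

Call:
{"method": "servo_tool", "body": {"steps": [[[0,0,0],[0,0,0],-0.6],[[0,0,0],[0,0,0],-0.3],[[0,0,0],[0,0,0],-0.1],[[0,0,0.02],[0,0,0],-0.1],[[0,0,0.03],[0,0,0],-0.1],[[-0.005,-0.002,0.02],[0,0,0],-0.1],[[-0.022,-0.008,0],[0,0,0],-0.1],[[-0.021,-0.008,0],[0,0,0],-0.1]]}}

```text
t: 9.73
ee_pos: [486.7, -192.3, 123.6]
orientation: [1.779, 2.588, 0.0]
ft_force: [0.3, -0.3, 0.2]
width: 39.5
grasp_force: 0.0
```

Run:
```python
from h import *
p,R=state(TR); print('to go',(np.array([486,-192,54.4])-p).round(1))
s=grab('side','s6')
Rr=rotz(20.9)
x,y,k=300,180,5
for n,L in(('white',[534.2,-173.3,60]),('orange',[485.4,-191.5,60])):
  o=np.array(L)
  w=world(s,UV);l=Rr.inv().apply(w-o);m=(abs(l[:,0])<10)&(abs(l[:,1])<52)&(l[:,2]>5)&(l[:,2]<60)
  b=m&(abs(l[:,1])>20); t=m&(abs(l[:,1])<14)
  print(n,'bar z',np.percentile(l[b,2],[50,90,97]).round(1),'y',np.percentile(l[b,1],[1,99]).round(1),'x',np.percentile(l[b,0],[5,50,95]).round(1),'tab z',np.percentile(l[t,2],[90,98]).round(1),m.sum())
```

```text
t 9.7333 pos [ 486.7 -192.3  123.6] F [ 0.3 -0.3  0.2] w 39.5 q [-0.4   0.38  1.91  0.    0.85 -0.77]
turn left deg [ 0.01  0.04 -0.09]
to go [ -0.7   0.3 -69.2]
white bar z [13.2 38.1 43.3] y [-39.6  51.8] x [-4.1  2.5  6.8] tab z [44.8 46. ] 143
orange bar z [11.7 14.5 30.8] y [-47.1  50.2] x [-3.7  4.   7.7] tab z [44.6 45.9] 147
```

White now sits at the same height as orange, so it is fully down. Grasping orange.

Call:
{"method": "servo_tool", "body": {"steps": [[[-0.0007,0.0003,-0.02],[0,0,0],-0.1],[[0,0,-0.02],[0,0,0],-0.1],[[0,0,-0.015],[0,0,0],-0.1],[[0,0,-0.01],[0,0,0],-0.1],[[0,0,-0.004],[0,0,0],-0.1],[[0,0,0],[0,0,0],-0.1],[[0,0,0],[0,0,0],-0.1],[[0,0,0],[0,0,0],-0.1]]}}

```text
t: 10.45
ee_pos: [485.7, -191.8, 54.1]
orientation: [-1.78, -2.587, 0.0]
ft_force: [-0.0, -0.7, 0.3]
width: 39.7
grasp_force: 0.0
```

Call:
{"method": "servo_tool", "body": {"steps": [[[0,0,0],[0,0,0],-0.5],[[0,0,0],[0,0,0],-0.7],[[0,0,0],[0,0,0],-1],[[0,0,0],[0,0,0],-1],[[0,0,0],[0,0,0],-1],[[0,0,0],[0,0,0],-1],[[0,0,0],[0,0,0],-1],[[0,0,0],[0,0,0],-1]]}}

```text
t: 11.12
ee_pos: [485.2, -191.7, 53.7]
orientation: [-1.78, -2.586, 0.001]
ft_force: [-0.8, 0.1, 4.5]
width: 11.9
grasp_force: 30.0
```

Call:
{"method": "servo_tool", "body": {"steps": [[[0,0,0.015],[0,0,0],-1],[[0,0,0.035],[0,0,0],-1],[[0,0,0.04],[0,0,0],-1],[[0,0,0.04],[0,0,0],-1],[[0,0.015,0.03],[0,0,-5],-1],[[0.005,0.035,0],[0,0,-5],-1],[[0.005,0.035,0],[0,0,-5],-1],[[0.005,0.035,0],[0,0,-5.9],-1]]}}

```text
t: 11.78
ee_pos: [500.2, -70.7, 214.1]
orientation: [-2.226, -2.215, -0.001]
ft_force: [1.4, -0.1, -0.8]
width: 12.0
grasp_force: 30.0
```

Call:
{"method": "servo_tool", "body": {"steps": [[[0.006,0.034,0],[0,-4,0],-1],[[0.006,0.034,0],[0,-4,0],-1],[[0.006,0.034,0],[0,-4,0],-1],[[0.006,0.034,0],[0,-4,0],-1],[[0.006,0.034,0],[0,-4,0],-1],[[0.006,0.034,0],[0,-4,0],-1],[[0.004,0.034,0],[0,-4,0],-1],[[0,0.025,0],[0,-2,0],-1]]}}

```text
t: 12.45
ee_pos: [538.6, 186.2, 212.9]
orientation: [1.934, 1.936, 0.505]
ft_force: [0.2, -0.6, -1.4]
width: 11.6
grasp_force: 30.0
```

Call:
{"method": "servo_tool", "body": {"steps": [[[0,0,0],[0,0,0],-1],[[0,0,0],[0,0,0],-1],[[0,0,0],[0,0,0],-1],[[0,0,0],[0,0,0],-1],[[0,0,0],[0,0,0],-1],[[0,0,0],[0,0,0],-1],[[0,0,0],[0,0,0],-1],[[0,0,0],[0,0,0],-1]]}}

```text
t: 13.12
ee_pos: [539.8, 183.7, 213.4]
orientation: [1.937, 1.935, 0.502]
ft_force: [-0.3, 0.0, -0.7]
width: 11.9
grasp_force: 30.0
```

Run:
```python
from h import *
p,R=state(TB); print('to h=100',(np.array([540.1,198.5,176.4])-p).round(1),bay(p))
```

```text
t 13.1167 pos [539.8 183.7 213.4] F [-0.3  0.  -0.7] w 11.9 q [ 0.42  0.16  2.09 -0.47  0.47  0.8 ]
turn left deg [ 0.04 -0.85  0.08]
to h=100 [  0.3  14.8 -37. ] [ 18.6 -15.6 126.6]
```

Call:
{"method": "servo_tool", "body": {"steps": [[[0,0.0075,-0.0185],[0,-0.8,0],-1],[[0,0.0073,-0.0185],[0,0,0],-1],[[0,0,0],[0,0,0],-1],[[0,0,0],[0,0,0],-1],[[0,0,0],[0,0,0],-1],[[0,0,0],[0,0,0],-1],[[0,0,0],[0,0,0],-1],[[0,0,0],[0,0,0],-1]]}}

```text
t: 13.78
ee_pos: [540.1, 199.0, 177.3]
orientation: [1.927, 1.926, 0.516]
ft_force: [-0.1, -0.3, -0.4]
width: 11.9
grasp_force: 30.0
```

Run:
```python
from h import *
p,R=state(TB); h=np.array([590.1,198.5,89.8]); print('to home',(h-p).round(1),'in bay axes',BAYR.inv().apply(h-p).round(1))
```

```text
t 13.7833 pos [540.1 199.  177.3] F [-0.1 -0.3 -0.4] w 11.9 q [ 0.46  0.24  2.11 -0.63  0.39  1.  ]
turn left deg [0.   0.02 0.03]
to home [ 50.   -0.5 -87.5] in bay axes [  -0.4   -0.5 -100.8]
```

Call:
{"method": "servo_tool", "body": {"steps": [[[0.0073,-0.0005,-0.013],[0,0,0],-1],[[0.0075,0,-0.0132],[0,0,0],-1],[[0.005,0,-0.0087],[0,0,0],-1],[[0.004,0,-0.0069],[0,0,0],-1],[[0.004,0,-0.0069],[0,0,0],-1],[[0.004,0,-0.0069],[0,0,0],-1],[[0,0,0],[0,0,0],-1],[[0,0,0],[0,0,0],-1]]}}

```text
t: 14.45
ee_pos: [571.6, 198.7, 120.9]
orientation: [1.927, 1.927, 0.515]
ft_force: [1.1, 1.6, -2.1]
width: 12.0
grasp_force: 30.0
```

Call:
{"method": "servo_tool", "body": {"steps": [[[0.003,0,-0.0052],[0,0,0],-1],[[0.003,0,-0.0052],[0,0,0],-1],[[0.003,0,-0.0052],[0,0,0],-1],[[0,0,0],[0,0,0],-1],[[0,0,0],[0,0,0],-1],[[0,0,0],[0,0,0],-1],[[0,0,0],[0,0,0],-1],[[0,0,0],[0,0,0],-1]]}}

```text
t: 15.12
ee_pos: [580.4, 198.7, 105.3]
orientation: [1.927, 1.927, 0.515]
ft_force: [0.5, 2.6, -2.1]
width: 11.6
grasp_force: 30.0
```

Run:
```python
from h import *
p,R=state(TB); h=np.array([590.1,198.5,89.8]); print('to home',(h-p).round(1),'in bay axes',BAYR.inv().apply(h-p).round(1))
```

```text
t 15.1167 pos [580.4 198.7 105.3] F [ 0.5  2.6 -2.1] w 11.6 q [ 0.42  0.42  2.08 -0.91  0.26  1.27]
turn left deg [ 0.03 -0.05  0.01]
to home [  9.7  -0.2 -15.5] in bay axes [  0.7  -0.2 -18.3]
```

It's sliding in cleanly. 18 mm to go.

Call:
{"method": "servo_tool", "body": {"steps": [[[0.003,0,-0.005],[0,0,0],-1],[[0.003,0,-0.005],[0,0,0],-1],[[0.002,0,-0.0032],[0,0,0],-1],[[0.0012,0,-0.002],[0,0,0],-1],[[0.0007,0,-0.0012],[0,0,0],-1],[[0,0,0],[0,0,0],-1],[[0,0,0],[0,0,0],-1],[[0,0,0],[0,0,0],-1]]}}

```text
t: 15.78
ee_pos: [590.2, 198.6, 89.2]
orientation: [1.927, 1.927, 0.515]
ft_force: [-5.2, 0.8, 5.6]
width: 11.7
grasp_force: 30.0
```

Seated, with about 7 N along the slot axis. Releasing and backing out along the slot axis.

Call:
{"method": "servo_tool", "body": {"steps": [[[0,0,0],[0,0,0],-0.6],[[0,0,0],[0,0,0],-0.3],[[0,0,0],[0,0,0],-0.1],[[-0.006,0,0.0104],[0,0,0],-0.1],[[-0.01,0,0.0173],[0,0,0],-0.1],[[-0.015,0,0.026],[0,0,0],-0.1],[[-0.015,0,0.026],[0,0,0],-0.1],[[-0.01,0,0.03],[0,5,0],-0.3]]}}

```text
t: 16.45
ee_pos: [536.2, 194.6, 186.4]
orientation: [1.96, 1.952, 0.456]
ft_force: [0.4, -0.6, 0.0]
width: 35.8
grasp_force: 0.0
```

Call:
{"method": "servo_tool", "body": {"steps": [[[0,0,0.04],[0,5,0],-0.6],[[0,0.02,0.02],[0,5,0],-1],[[0,0.025,0],[0,5,0],-1],[[-0.005,0.025,0],[0,5,0],-1],[[-0.01,0.005,0],[0,5,0],-1],[[0,0,0],[0,0,0],-1],[[0,0,0],[0,0,0],-1],[[0,0,0],[0,0,0],-1]]}}

```text
t: 17.12
ee_pos: [525.8, 267.8, 238.2]
orientation: [2.19, 2.178, 0.042]
ft_force: [-0.5, 0.5, -0.9]
width: 0.6
grasp_force: 0.0
```

Run:
```python
from h import *
p,R=state(DOWN); print('to go over pad',(np.array([512,273.3,220])-p).round(1))
s=grab('side','s7');t=grab('top','t7')
for n,d in(('side',s),('top',t)):
  w=world(d,UV);l=BAYR.inv().apply(w-B0);m=(abs(l[:,0])<12)&(abs(l[:,1])<52)&(l[:,2]>4)&(l[:,2]<55)
  hsv=cv2.cvtColor(d['color'],cv2.COLOR_BGR2HSV).reshape(-1,3); m&=(hsv[:,0]>8)&(hsv[:,0]<25)&(hsv[:,1]>120)
  if m.sum()>5:
    b=m&(abs(l[:,1])>18)
    print(n,m.sum(),'z tab',np.percentile(l[m,2],[95]).round(1),'bar z',np.percentile(l[b,2],[50,80]).round(1),'y',np.percentile(l[m,1],[1,99]).round(1),'x',np.percentile(l[b,0],[50]).round(1))
  r=((hsv[:,0]<5)|(hsv[:,0]>174))&(hsv[:,1]>150)&(l[:,1]>50)&(l[:,1]<100)&(l[:,2]>15)&(l[:,2]<150)&(l[:,0]<80)&(l[:,0]>-100)
  L=l[r]; print(n,'lever angle pts',len(L)); 
  if len(L)>5: ph=np.degrees(np.arctan2(L[:,2]-12,70-L[:,0])); rad=np.hypot(L[:,2]-12,70-L[:,0]); f=rad>80; print('phi',np.median(ph[f]).round(1),'y',np.percentile(L[f,1],[2,98]).round(1),'rmax',np.percentile(rad,98).round(1),'lever',(.867-np.radians(np.median(ph[f]))).round(2))
```

```text
t 17.1167 pos [525.8 267.8 238.2] F [-0.5  0.5 -0.9] w 0.6 q [ 0.47  0.31  1.71 -0.05  1.08  0.5 ]
turn left deg [1.02 3.23 0.33]
to go over pad [-13.8   5.5 -18.2]
side 139 z tab [44.6] bar z [12.  13.3] y [-41.8  51.5] x [2.]
side lever angle pts 690
phi 50.2 y [69.2 94.2] rmax 153.0 lever -0.01
top 292 z tab [44.] bar z [10.4 12.3] y [-47.7  45.6] x [1.7]
top lever angle pts 612
phi 49.6 y [59.7 80.3] rmax 153.4 lever 0.0
```

Orange is home (tab at 44 mm, bar 12 mm off the slope) and the lever is still up. Now over the pad, pressing straight down.

Call:
{"method": "servo_tool", "body": {"steps": [[[-0.007,0.003,0],[1,3.2,0.3],-1],[[-0.007,0.0025,0],[0,0,0],-1],[[0,0,-0.02],[0,0,0],-1],[[0,0,-0.02],[0,0,0],-1],[[0,0,-0.018],[0,0,0],-1],[[0,0,0],[0,0,0],-1],[[0,0,0],[0,0,0],-1],[[0,0,0],[0,0,0],-1]]}}

```text
t: 17.88
ee_pos: [512.6, 274.5, 182.1]
orientation: [2.221, 2.221, 0.003]
ft_force: [0.1, 0.1, -0.4]
width: 0.2
grasp_force: 0.0
```

Call:
{"method": "servo_tool", "body": {"steps": [[[0,0,-0.008],[0,0,0],-1],[[0,0,-0.008],[0,0,0],-1],[[0,0,-0.008],[0,0,0],-1],[[0,0,-0.008],[0,0,0],-1],[[0,0,-0.008],[0,0,0],-1],[[0,0,0],[0,0,0],-1],[[0,0,0],[0,0,0],-1],[[0,0,0],[0,0,0],-1]]}}

```text
t: 18.55
ee_pos: [512.1, 274.2, 141.0]
orientation: [-2.221, -2.221, 0.0]
ft_force: [-2.3, -1.0, 2.6]
width: 0.6
grasp_force: 1.1
```

Call:
{"method": "servo_tool", "body": {"steps": [[[0,0,-0.01],[0,0,0],-1],[[0,0,-0.01],[0,0,0],-1],[[0,0,-0.01],[0,0,0],-1],[[0,0,-0.01],[0,0,0],-1],[[0,0,-0.01],[0,0,0],-1],[[0,0,-0.01],[0,0,0],-1],[[0,0,0],[0,0,0],-1],[[0,0,0],[0,0,0],-1]]}}

```text
t: 19.22
ee_pos: [511.4, 273.8, 79.7]
orientation: [-2.221, -2.22, 0.003]
ft_force: [-1.2, 0.2, -0.3]
width: 0.3
grasp_force: 0.0
```

Call:
{"method": "servo_tool", "body": {"steps": [[[0,0,-0.004],[0,0,0],-1],[[0,0,-0.003],[0,0,0],-1],[[0,0,-0.002],[0,0,0],-1],[[0,0,-0.002],[0,0,0],-1],[[0,0,0],[0,0,0],-1],[[0,0,0],[0,0,0],-1],[[0,0,0],[0,0,0],-1],[[0,0,0],[0,0,0],-1]]}}

```text
t: 19.88
ee_pos: [512.5, 274.5, 70.4]
orientation: [-2.221, -2.221, -0.002]
ft_force: [1.2, 0.4, 4.5]
width: 0.8
grasp_force: 1.8
```

```bash
cat >> h.py <<'E'
def lever():
  for n in('side','top'):
    d=grab(n); w=world(d,UV);l=BAYR.inv().apply(w-B0); hsv=cv2.cvtColor(d['color'],cv2.COLOR_BGR2HSV).reshape(-1,3)
    r=((hsv[:,0]<5)|(hsv[:,0]>174))&(hsv[:,1]>150)&(l[:,1]>50)&(l[:,1]<100)&(l[:,2]>5)&(l[:,2]<150)&(l[:,0]<80)&(l[:,0]>-100)
    L=l[r]; ph=np.arctan2(L[:,2]-12,70-L[:,0]); rad=np.hypot(L[:,2]-12,70-L[:,0]); f=rad>80
    print(n,len(L),f.sum(),'lever',(.867-np.median(ph[f])).round(3) if f.any() else '')
  return d
E
python3 - <<'E'
from h import *
lever(); state()
E
```

```text
side 857 433 lever 0.709
top 143 19 lever 0.711
t 19.9833 pos [512.5 274.5  70.3] F [0.6 0.5 5. ] w 0.5 q [0.47 0.54 1.81 0.   0.8  0.47]
```

Call:
{"method": "servo_tool", "body": {"steps": [[[0,0,-0.0015],[0,0,0],-1],[[0,0,-0.0015],[0,0,0],-1],[[0,0,-0.001],[0,0,0],-1],[[0,0,0],[0,0,0],-1],[[0,0,0],[0,0,0],-1],[[0,0,0],[0,0,0],-1],[[0,0,0],[0,0,0],-1],[[0,0,0],[0,0,0],-1]]}}

```text
t: 20.65
ee_pos: [512.1, 274.3, 66.0]
orientation: [-2.221, -2.221, -0.001]
ft_force: [-0.3, 0.9, 4.7]
width: 0.6
grasp_force: 1.9
```

Call:
{"method": "servo_tool", "body": {"steps": [[[0,0,-0.001],[0,0,0],-1],[[0,0,-0.001],[0,0,0],-1],[[0,0,0],[0,0,0],-1],[[0,0,0],[0,0,0],-1],[[0,0,0],[0,0,0],-1],[[0,0,0],[0,0,0],-1],[[0,0,0],[0,0,0],-1],[[0,0,0],[0,0,0],-1]]}}

```text
t: 21.32
ee_pos: [512.6, 274.5, 65.1]
orientation: [-2.221, -2.221, -0.002]
ft_force: [-2.0, -0.7, 12.6]
width: 0.4
grasp_force: 6.3
```

Run:
```python
from h import *
lever(); state()
```

```text
side 848 434 lever 0.738
top 138 12 lever 0.751
t 21.4167 pos [512.6 274.5  65.1] F [-2.3 -0.8 12.8] w 0.5 q [0.47 0.55 1.81 0.   0.79 0.47]
```

It's at the stop (about 0.74, with the force rising). One more nudge, then lift off.

Call:
{"method": "servo_tool", "body": {"steps": [[[0,0,-0.0008],[0,0,0],-1],[[0,0,0],[0,0,0],-1],[[0,0,0],[0,0,0],-1],[[0,0,0.005],[0,0,0],-1],[[0,0,0.015],[0,0,0],-1],[[0,0,0.03],[0,0,0],-1],[[0,0,0.04],[0,0,0],-1],[[0,0,0.04],[0,0,0],-1]]}}

```text
t: 22.08
ee_pos: [510.7, 273.5, 193.0]
orientation: [-2.22, -2.22, 0.006]
ft_force: [1.3, -0.2, 0.7]
width: 0.9
grasp_force: 0.0
```

Call:
{"method": "servo_tool", "body": {"steps": [[[-0.02,0.02,0.03],[0,0,0],-1],[[-0.02,0.02,0.03],[0,0,0],-1],[[-0.02,0.03,0],[0,0,0],-1],[[-0.02,0.03,0],[0,0,0],-1],[[-0.02,0.03,0],[0,0,0],-1],[[0,0,0],[0,0,0],-1],[[0,0,0],[0,0,0],-1],[[0,0,0],[0,0,0],-1]]}}

```text
t: 22.75
ee_pos: [412.0, 403.7, 252.5]
orientation: [-2.22, -2.222, 0.002]
ft_force: [0.1, -0.8, 0.8]
width: 0.8
grasp_force: 0.0
```

Run:
```python
from h import *
d=lever(); state(); s=grab('side','s9'); d=grab('top','t9')
cv2.imwrite('pics/c6.png',cv2.convertScaleAbs(np.hstack([cv2.resize(d['color'][150:300,170:440],(540,300)),cv2.resize(s['color'][200:380,190:340],(250,300))]),alpha=1.5))
for n,im in(('side',s),('top',d)):
  w=world(im,UV); hsv=cv2.cvtColor(im['color'],cv2.COLOR_BGR2HSV).reshape(-1,3)
  l=BAYR.inv().apply(w-B0); m=(abs(l[:,0])<12)&(abs(l[:,1])<52)&(l[:,2]>4)&(l[:,2]<55)&(hsv[:,0]>8)&(hsv[:,0]<25)&(hsv[:,1]>120)
  print(n,'orange',m.sum(),'z',np.percentile(l[m,2],[50,95]).round(1),'y',np.percentile(l[m,1],[1,99]).round(1))
  l=rotz(20.9).inv().apply(w-[534.2,-173.3,60]); m=(abs(l[:,0])<14)&(abs(l[:,1])<55)&(l[:,2]>5)&(l[:,2]<60)
  print(n,'white',m.sum(),'z',np.percentile(l[m,2],[50,95]).round(1),'y',np.percentile(l[m,1],[1,99]).round(1),'x',np.percentile(l[m,0],[5,50,95]).round(1))
```

```text
side 787 366 lever 0.686
top 665 333 lever 0.696
t 22.85 pos [412.8 403.2 252.8] F [-0.9 -0.  -0.6] w 0.5 q [0.75 0.3  1.69 0.   1.16 0.75]
side orange 171 z [30.4 44.4] y [-39.5  26.8]Traceback (most recent call last):
  File "<stdin>", line 9, in <module>
    return _quantile_unchecked(
        a, q, axis, out, overwrite_input, method, keepdims, weights)
    return _ureduce(a,
                    func=_quantile_ureduce_func,
    ...<5 lines>...
                    overwrite_input=overwrite_input,
                    method=method)
    r = func(a, **kwargs)
    result = _quantile(arr,
                       quantiles=q,
    ...<2 lines>...
                       out=out,
                       weights=wgt)
    slices_having_nans = np.isnan(arr[-1, ...])
                                  ~~~^^^^^^^^^
IndexError: index -1 is out of bounds for axis 0 with size 0
```

View pics/c6.png

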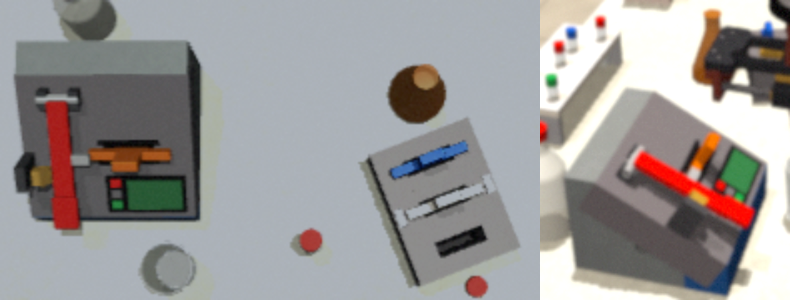

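The lever holds at about 0.69 on its catch. Orange is home at (130,157), white is in the tagged slot at (445,203), and blue and the bystanders haven't moved. Handing in.

```bash
python3 -c "
from workcell import close_job
print(close_job())"
```

```text
the job is handed in; nothing more can be done
None
```

The job is handed in, though `close_job()` returned no verdict: the white plate is down in the tagged rack slot, the orange plate is home in the photometer, and the lever stays down on its catch at about 0.69 rad, with about 23 s of the 72 s used.

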